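# Sort the kiln props by shape

## Task

Sort the three fired kiln props by shape: stand the two round ones upright in the wide open tray, and put the notched block in the deep narrow box, its notch over the rib, right down on the floor. To do so, lift the block from its steel channel by its two ends, set it upright on the bench well clear of the channel, let go, and take it again by its long sides. Lower all props gently, for they chip if dropped, and leave the jars and the cup where they are.

Things in the scene. Friction and masses are not known exactly. Their poses are not given: they have to be found in the camera images.
- notched_center (a point): Centre (half-way up) of the notched prop: loose white ceramic block, 54 long (x) by 38 wide (y) by 44 high (z) mm, about 170 g. An upright groove in the middle of its +x end, 12 wide, 14 deep, runs its full height (seen from above). x along the length towards the notch, z up. It starts standing in the channel, centred, its ends 2 mm past the channel's open ends.
- notch (a point): Point in the middle of the notch, half-way up: 20 mm from the block's centre along its +x. The axes are the block's.
- channel_mid (a point): Centre of the floor's upper face (6 mm above the bench) of the fixed dark steel channel holding the notched block. 50 mm long (x), 48 wide (y), both ends open; side walls 3 mm thick, 42 apart inside, tops 50 mm above the bench: they cover the block's long sides to its top, so it can only be taken by its ends.
- box_floor (a point): Centre of the inner floor (8 mm above the bench) of the fixed narrow wooden box. Inside 60 mm along x, 94 along y; walls 6 thick, tops 64 above the bench: finger room only beside the block's long sides (y). A bright metal strip, 6 wide, hooks over the middle of its +x wall; inside it is a rib 10 deep, floor to wall top. The block goes in with its x along the box's x; turned end for end it will not go down. z up.
- rib (a point): Middle of the rib: 25 mm from the box's centre along the box's +x, 30 mm above the bench. The notch goes over it; with the block centred in the box, the notch point lies 5 mm inward of this point. Axes as the box's.
- tray_floor (a point): Centre of the inner floor (6 mm above the bench) of the fixed, low, wide wooden tray for the round props. Inside it is 120 mm along x and 150 mm along y; walls 6 mm thick, tops 32 mm above the bench. z up.
- round1_center (a point): Centre (half-way up) of a round prop: a loose, white ceramic cylinder, diameter 38, height 50 mm, about 120 g, standing upright on the bench (z axis along it).
- round2_center (a point): Centre (half-way up) of the other round prop, same as the first.
- paint_jar: Bystander: a loose glass paint jar with a black cap, diameter 60, height 85 mm. Origin at the centre of its underside.
- clay_cup: Bystander: a loose terracotta cup, rim diameter 70, height 75 mm. Origin at the centre of its underside.
- white_jar: Bystander: a loose white jar with a brass-coloured cap, diameter 60, height 80 mm. Origin at the centre of its underside.
Things that resemble listed ones, but are neither listed nor needed, are in the scene too. What is shaped like the part that bears notched_center but red or turquoise is not meant.

How it is judged:
On the way, in this order (a step that is already met when the one before it is completed fails the run):
1. the notched block stands upright on the bench, clear of its channel (its centre at least 60 mm from the channel's), let go and at rest for 0.2 s (height (world z) of notched_center between 0.018 and 0.025 m and angle between notched_center's own z axis and vertical below 0.08 rad and horizontal distance between notched_center and channel_mid above 0.06 m and contact force between the fingers and notched below 0.05 N and linear speed of notched below 0.02 m/s), for 0.2 s.
2. the notched block sits on the floor of the narrow box with its notch over the rib (horizontal distance between notch and rib below 0.009 m and z of notched_center in the frame of box_floor between 0.018 and 0.026 m and angle between notched_center's own z axis and vertical below 0.08 rad and angle between the x axis of notched_center and the x axis of box_floor, either way round below 0.25 rad), for 0.2 s.
At the end, for the whole second after the job is handed in: The notched block sits upright (within 0.08 rad) on the floor of the narrow box (within 4 mm), notch over the rib (notch point within 9 mm of the rib point seen from above); both round props stand upright (within 0.1 rad) on the tray's floor; all are at rest (all of step 2 and linear speed of each of notched, round1, round2 below 0.02 m/s and x of round1_center in the frame of tray_floor between -0.046 and 0.046 m and y of round1_center in the frame of tray_floor between -0.061 and 0.061 m and z of round1_center in the frame of tray_floor between 0.021 and 0.029 m and angle between each of round1_center, round2_center's own z axis and vertical below 0.1 rad and x of round2_center in the frame of tray_floor between -0.046 and 0.046 m and y of round2_center in the frame of tray_floor between -0.061 and 0.061 m and z of round2_center in the frame of tray_floor between 0.021 and 0.029 m); the robot touches nothing.
It fails at once if the notched block is dropped into the box (faster than 0.55 m/s inside it) (x of notched_center in the frame of box_floor between -0.03 and 0.03 m and y of notched_center in the frame of box_floor between -0.047 and 0.047 m and z of notched_center in the frame of box_floor below 0.075 m and linear speed of notched above 0.55 m/s).
It fails at once if a round prop is dropped into the tray (faster than 0.55 m/s close over it) ((x of round1_center in the frame of tray_floor between -0.06 and 0.06 m and y of round1_center in the frame of tray_floor between -0.075 and 0.075 m and z of round1_center in the frame of tray_floor below 0.05 m and linear speed of round1 above 0.55 m/s) or (x of round2_center in the frame of tray_floor between -0.06 and 0.06 m and y of round2_center in the frame of tray_floor between -0.075 and 0.075 m and z of round2_center in the frame of tray_floor below 0.05 m and linear speed of round2 above 0.55 m/s)).
It fails at once if a jar or the cup is moved by more than 20 mm (distance of any of paint_jar, clay_cup, white_jar from where it was at the start of the episode above 0.02 m).
It also fails if it takes over 72 s, if anything falls off the work surface, if the arm or the gripper's body presses on something with over 40 N, if the wrist force passes 120 N, or if a joint passes its speed limit or range.

## Robot

A 6-joint arm with a two-finger parallel gripper is mounted at the origin on the work surface. World frame = base frame: x ahead of the robot, y to its left, z up, the work surface at z = 0. Lengths are in m, angles in rad, forces in N, time in s.
With the tool pointing down it reaches from about 0.275 to 0.875 m from the base axis. Payload 12.5 kg.
Tool frame: the origin (TCP) lies at the very end of the fingers, on their centre line; the grasp point (between the pads) lies 19 mm behind it; z points along the fingers, y is the line along which they close (so a half turn about z gives the same grasp; the last joint's range is limited). The gripper opens to 85 mm and grips with 20 to 120 N. Pads are 22 mm wide; open, the fingers measure 114 mm over their backs; the gripper's body (76 mm by 85 mm) begins 54 mm behind the grasp point. The pads swing forward as they close: fully open they stand 13 mm farther back than shut.
Start: joints at [-1.272, 0.351, 1.652, -0, 1.139, -0.085], TCP at [0.206, -0.51, 0.201] pointing down, gripper open.
Joint ranges: [-2.75, 2.75], [-0.79, 2.1], [0.01, 2.65], [-1.57, 4.71], [0.07, 3.14], [-2.87, 2.87]. Speed limits (rad/s): [2.22, 2.22, 2.79, 3.14, 3.14, 3.14].

## Interface

Orientations are given as a 3x3 rotation matrix whose columns are the frame's x, y, z axes.
In Python, from bench import manip gives the robot as it stands. Calls block until the motion is done:
- manip.move_ptp(position, orientation): joint-space move of the TCP to a pose.
- manip.move_l(position, attitude=None, max_speed=0.15): straight line of the TCP; attitude=None keeps the orientation; max_speed is the mean speed in m/s.
- manip.move_j(angles): joint-space move.
- manip.set_gripper(opening, effort=None): opening from 0.0 (shut) to 1.0 (fully open); effort is the grip in N (None keeps the last); returns when the fingers have stopped.
- manip.dwell(seconds).
- manip.inverse_kinematics(position, orientation): joint angles nearest the present ones, or None.
- manip.grab_frame(name): name is "scene" or "top" or "wrist"; returns (picture, depth): 384x512x3 uint8, red, green, blue; 384x512 float32, m along the optical axis (not along the pixel's ray), 0 where there is no reading.
- manip.get_calibration(name): a dict with "camera_matrix" (3x3 intrinsics, pixels), "k1" (the pictures are not rectified: a ray, as slopes to the right and down, at radius r is drawn at 1 + k1 r^2 times it, then the intrinsics apply), "R" (3x3) and "t" (3): a world point X has camera coordinates R X + t. Camera axes: x right, y down, z forward; pixel columns grow to the right and rows downward; lengths in m; the calibration is good to about 2 mm. A picture is of the moment at which its call begins: read the wrist's pose just before it. get_calibration takes no time and is no camera call; for the wrist camera it gives the pose at the moment of the call.
A pose or a line that the arm cannot do raises manip.Unreachable and nothing moves.
- manip.sign_off(): hands the job in; it is judged then, once.
Trained networks look in the newest picture that a camera, given by its name, has taken for a name from the list of things; names that differ only in an ending like _2 or _b are one class to them, and where a whole thing is asked for, a point or a joint stands for the part that bears it (a point fixed in the world has none). Each returns a list of dicts, best first, with "confidence" (0 to 1); they miss things now and then, are a little off and sometimes report something else, mostly with a low value. They report only what shows in the picture. A call takes as long as a camera call. They do not tell look-alikes from the thing itself.
- manip.look_for(camera, name): "at" ([x, y, z] in m, in world coordinates, good to about 4 mm: the middle of the surface that is visible of it).
Readings, each from a call of its own:
- manip.current_time(): time.
- manip.current_qpos(): joint angles.
- manip.current_joint_vel(): joint speeds.
- manip.current_joint_torque(): joint torques, N m.
- manip.current_ee_pos(): TCP position.
- manip.current_tcp_rot(): TCP orientation.
- manip.current_force(): force on the tool from outside, world axes, zero at the start.
- manip.current_ft_torque(): the same for the moment, N m.
- manip.current_grip_width(): opening from 0.0 (shut) to 1.0 (fully open).
- manip.current_grip_force(): force on a finger pad.
Only numpy, scipy, OpenCV 4.12 (cv2) and the standard library are available. Lean on these libraries where they do the work, as an engineer would, in place of code of your own. Each camera call takes 0.05 s, during which the arm holds its last target. There are 200 camera calls.

## Working session

There is one attempt and no reset: what is moved stays moved. The work goes in short steps, each a Python script; the robot and the scene stay as the last script left them, time stands still between calls to the robot, and variables do not carry over. Pictures are saved under pics/ and viewed, at most 10 in all, crops included, and the job is handed in when it is done.

```bash
mkdir -p pics; ls; python3 - <<'E'
from bench import manip
import cv2,numpy as np
for n in ("scene","top"):
    p,d=manip.grab_frame(n); np.savez(n+".npz",p=p,d=d)
    cv2.imwrite(f"pics/{n}0.png",cv2.resize(p[:,:,::-1],(800,600),interpolation=cv2.INTER_CUBIC))
    c=manip.get_calibration(n); print(n,c["t"],c["R"].round(2).tolist(),c["k1"],c["camera_matrix"][0][0])
    for k in ("notched_center","channel_mid","box_floor","rib","tray_floor","round1_center","paint_jar","clay_cup","white_jar"):
        print(k,[(np.round(r["at"],3).tolist(),round(r["confidence"],2)) for r in manip.look_for(n,k)])
print(manip.current_time())
E
```

```text
pics
scene [ 0.05482077 -0.25851571  1.63324103] [[-0.11, 0.99, 0.02], [0.52, 0.07, -0.85], [-0.85, -0.08, -0.52]] -0.1616393561954666 451.2856831628064
notched_center [([0.614, -0.161, 0.041], 0.71), ([0.634, 0.069, 0.032], 0.67), ([0.63, -0.051, 0.046], 0.6), ([0.734, 0.006, 0.035], 0.59), ([0.483, -0.06, 0.033], 0.33)]
channel_mid [([0.788, -0.254, 0.051], 0.69), ([0.631, -0.03, 0.021], 0.6), ([0.632, -0.05, 0.045], 0.35)]
box_floor [([0.52, -0.279, 0.042], 0.93)]
rib [([0.522, -0.277, 0.04], 0.56)]
tray_floor [([0.503, 0.284, 0.014], 0.71)]
round1_center [([0.503, 0.077, 0.032], 0.84), ([0.506, 0.284, 0.014], 0.68)]
paint_jar [([0.788, 0.267, 0.058], 0.83), ([0.634, -0.054, 0.046], 0.18)]
clay_cup [([0.789, -0.255, 0.051], 0.67)]
white_jar [([0.804, -0.099, 0.055], 0.85)]
top [-0.03341787  0.6225809   0.79340139] [[0.05, -1.0, -0.01], [-0.97, -0.05, -0.25], [0.25, 0.02, -0.97]] -0.05629017011918512 347.3602927220591
notched_center [([0.618, 0.061, 0.039], 0.81), ([0.604, -0.158, 0.043], 0.8), ([0.61, -0.051, 0.05], 0.75), ([0.716, 0.001, 0.044], 0.6)]
channel_mid []
box_floor [([0.497, -0.287, 0.027], 0.63)]
rib [([0.5, -0.288, 0.024], 0.84)]
tray_floor [([0.505, 0.29, 0.007], 0.56)]
round1_center [([0.489, 0.07, 0.05], 0.68)]
paint_jar [([0.753, 0.261, 0.082], 0.59)]
clay_cup [([0.778, -0.254, 0.047], 0.76), ([0.504, 0.291, 0.006], 0.66)]
white_jar [([0.77, -0.099, 0.078], 0.96)]
1.0
```

View pics/top0.png

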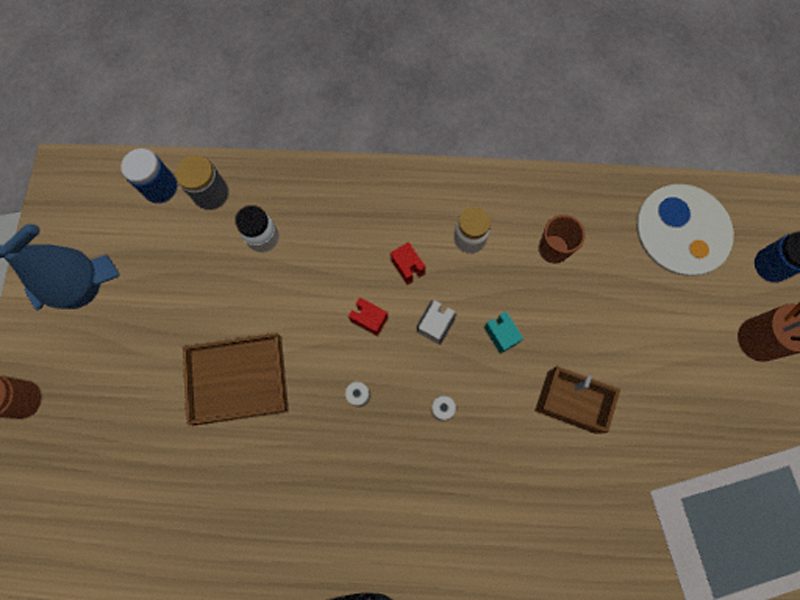

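View pics/scene0.png

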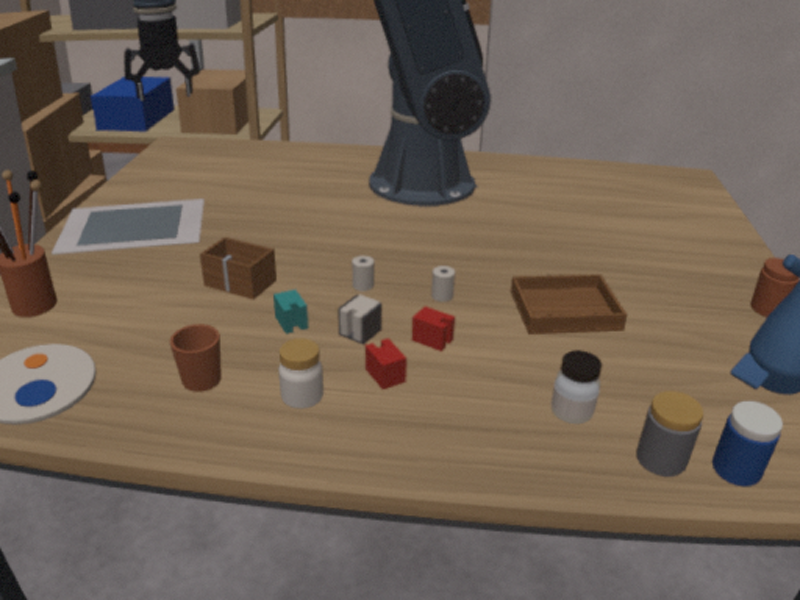

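The top view shows the white notched block at (437,322) with its notch up and slightly right. The box is at (578,400) with its rib clip at (587,380), the tray at (236,380), and the rounds at (357,393) and (444,407). The scene view agrees: the white block sits in a dark channel at (360,318).

```bash
cat > h.py <<'E'
from bench import manip
import cv2,numpy as np
def cloud(d,c):
    K=np.array(c["camera_matrix"]);v,u=np.mgrid[:d.shape[0],:d.shape[1]]
    uv=np.stack([u,v],-1).reshape(-1,1,2).astype(np.float64)
    s=cv2.undistortPoints(uv,K,np.array([c["k1"],0,0,0,0.])).reshape(*d.shape,2)
    P=np.dstack([s*d[...,None],d])
    X=(P-np.array(c["t"]))@np.array(c["R"]); X[d<=0]=np.nan
    return X
def near(X,xy,r,z0,z1):
    return (np.hypot(X[...,0]-xy[0],X[...,1]-xy[1])<r)&(X[...,2]>z0)&(X[...,2]<z1)
def rect(P):
    (c,s,a)=cv2.minAreaRect((P[:,:2]*1000).astype(np.float32)); return np.round(c,1),np.round(s,1),round(a,1)
def down(yaw):  # tool y along yaw, z down
    y=np.array([np.cos(yaw),np.sin(yaw),0]);z=np.array([0,0,-1.]);return np.stack([np.cross(y,z),y,z],1)
def best(p,yaw):  # better half turn
    q0=manip.current_qpos();o=[]
    for k in (0,np.pi):
        q=manip.inverse_kinematics(p,down(yaw+k))
        if q is not None:o.append((np.abs(np.array(q)-q0).max(),k))
    return down(yaw+min(o)[1])
def wrist(name):
    c=manip.get_calibration("wrist");p,d=manip.grab_frame("wrist");np.savez(name+".npz",p=p,X=cloud(d,c),R=c["R"],t=c["t"],K=c["camera_matrix"],k1=c["k1"])
    cv2.imwrite(f"pics/{name}.png",p[:,:,::-1]);return p,cloud(d,c),c
E
python3 - <<'E'
from h import *
f=np.load("top.npz");X=cloud(f["d"],manip.get_calibration("top"))
for n,xy,r,z0,z1 in (("block",(.61,-.05),.04,.035,.065),("r1",(.49,.07),.04,.04,.06),("r2",(.47,-.05),.04,.04,.06),("box",(.5,-.285),.08,.055,.075),("tray",(.505,.29),.12,.025,.04)):
    m=near(X,xy,r,z0,z1);P=X[m];print(n,m.sum(),P.mean(0).round(3) if len(P) else 0,rect(P) if len(P)>3 else 0)
print(manip.current_tcp_rot().round(2).tolist())
c=manip.get_calibration("wrist");C=-np.array(c["R"]).T@c["t"];R=np.array(manip.current_tcp_rot())
print("cam in tool",(R.T@(C-manip.current_ee_pos())).round(3),(np.array(c["R"])@R).round(2).tolist(),np.array(c["camera_matrix"]).round(0).tolist())
E
```

```text
block 361 [ 0.614 -0.049  0.05 ] (array([616.8, -50. ]), array([47.9, 54.5]), 63.3)
r1 186 [0.489 0.072 0.051] (array([488.8,  72.8]), array([36.3, 36.7]), 48.5)
r2 172 [ 0.473 -0.065  0.051] (array([473.1, -65.5]), array([34.5, 32.5]), 2.3)
box 460 [ 0.497 -0.284  0.064] (array([ 497.1, -281.9]), array([106.5,  74. ]), 72.5)
tray 612 [0.505 0.286 0.032] (array([505.3, 283.6]), array([132.3, 163.3]), 11.3)
[[0.93, 0.37, -0.0], [0.37, -0.93, 0.0], [-0.0, -0.0, -1.0]]
cam in tool [ 0.066  0.001 -0.174] [[0.0, 1.0, -0.0], [-0.96, 0.0, -0.26], [-0.26, 0.0, 0.96]] [[311.0, 0.0, 253.0], [0.0, 311.0, 189.0], [0.0, 0.0, 1.0]]
```

```bash
python3 - <<'E'
from h import *
r=np.deg2rad
for n,p,yaw,ar in (("wbox",(.497,-.282,.20),r(-107.5),((.497,-.282),.085,.05,.08)),("wblk",(.617,-.05,.20),r(-26.7),((.617,-.05),.045,.035,.065))):
    manip.move_ptp(p,best(p,yaw)); img,X,c=wrist(n); m=near(X,*ar);P=X[m];print(n,m.sum(),P.mean(0).round(4),rect(P))
    if n=="wblk":
        w=m&(img.mean(2)>110); print("white",w.sum(),X[w].mean(0).round(4),rect(X[w]),np.percentile(img[m].mean(1),[5,25,50,75,95]))
print(manip.current_time(),manip.current_qpos().round(2))
a=cv2.imread("pics/wbox.png");b=cv2.imread("pics/wblk.png");cv2.imwrite("pics/both.png",cv2.resize(np.hstack([a[:,:],b]),(800,300),interpolation=cv2.INTER_AREA))
E
```

```text
wbox 2724 [ 0.4966 -0.2832  0.0628] (array([ 497. , -283.3]), array([106.4,  73.8]), 72.2)
wblk 2222 [ 0.6163 -0.048   0.0499] (array([616.7, -49.3]), array([48. , 54.1]), 63.5)
white 1700 [ 0.615  -0.0487  0.0507] (array([616.5, -49.3]), array([47.1, 54.1]), 63.1) [ 66.33333333 168.33333333 234.33333333 235.         238.        ]
3.5 [-0.16  0.48  1.46 -0.    1.2   0.31]
```

View pics/both.png

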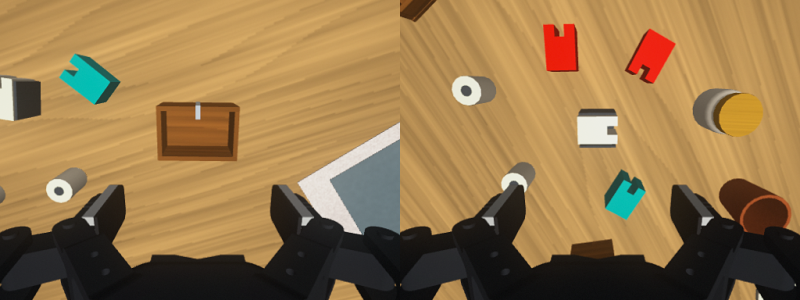

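Wrist pair: on the left is the box with the rib clip at its upper wall (197,110 in the image). On the right is the white block at (597,128), its notch facing right along tool +y. Yaws confirmed: block -26.6°, box -17.7°. Next I take the block by its ends and set it down on clear bench.

```bash
python3 - <<'E'
from h import *
r=np.deg2rad
c=(.6166,-.0493);A=down(r(-26.6));B=down(r(-17.7))
if abs(np.array(manip.current_tcp_rot())[:,1]@A[:,1]-1)>.1: A=A@np.diag([-1,-1,1.]);B=B@np.diag([-1,-1,1.]);print("flip")
manip.move_ptp((*c,.09),A); manip.move_l((*c,.012),max_speed=.1)
manip.set_gripper(0,40); print("grip",manip.current_grip_width()*85,manip.current_grip_force(),manip.current_force())
manip.move_l((*c,.10)); print(manip.current_grip_width()*85,manip.current_force())
s=(.42,-.155)
manip.move_ptp((*s,.07),B); print(manip.current_grip_width()*85)
if manip.current_grip_width()*85>45:
    manip.move_l((*s,.0068),max_speed=.05); print("down",manip.current_force())
    manip.set_gripper(0.85); manip.dwell(.3)
    manip.move_l((*s,.15),max_speed=.2)
    p=(*s,.18);manip.move_ptp(p,best(p,r(72.3)))
    img,X,_=wrist("wset");m=near(X,s,.05,.03,.06);P=X[m];w=m&(img.mean(2)>110)
    print(m.sum(),P.mean(0).round(4),rect(P),rect(X[w]))
print(manip.current_time())
E
```

```text
grip 51.337335422962575 40.00278174877167 [-3.35069592  1.03371103  8.68423841]
50.553517217117886 [-0.60875212  0.32818681 -2.0086161 ]
50.839331173301694
down [-3.26973116  0.59682548  5.64983594]
1865 [ 0.4201 -0.1551  0.0444] (array([ 420.4, -155.2]), array([37.9, 53.9]), 72.1) (array([ 420.4, -155.2]), array([37.9, 53.9]), 72.1)
11.4
```

View pics/wset.png

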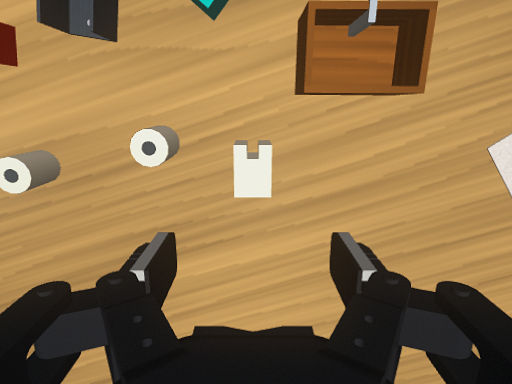

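The block stands upright on the bench at (253,170) with its notch up. Its top is at z = 0.044 and its yaw is -17.9°, so step 1 looks met. Next I regrip it by the long sides and insert it.

```bash
python3 - <<'E'
from h import *
r=np.deg2rad;yb=r(-17.7)
f=np.load("wbox.npz");X=f["X"];P=X[near(X,(.497,-.283),.085,.058,.072)]
ex=np.array([np.cos(yb),np.sin(yb)]);ey=np.array([-ex[1],ex[0]]);L=(P[:,:2]-(.497,-.283))@np.stack([ex,ey],1)
Q=L[abs(L[:,1])>.009];print(rect(Q),rect(L));c0,s0,_=rect(Q)
box=np.array([.497,-.283])+ex*c0[0]/1000+ey*c0[1]/1000;print("box",box.round(4))
s=(.4204,-.1552)
manip.move_l((*s,.08),max_speed=.2,attitude=best((*s,.08),r(72.1))); manip.move_l((*s,.006),max_speed=.1)
manip.set_gripper(0,40);print("grip",manip.current_grip_width()*85,manip.current_force())
manip.move_l((*s,.11)); R=np.array(manip.current_tcp_rot())
T=best((*box,.11),yb+np.pi/2); print("keep sign",R[:,1]@T[:,1])
manip.move_ptp((*box,.11),T); F0=np.array(manip.current_force()); print(manip.current_grip_width()*85,F0)
for z in (.075,.066,.058,.05,.042,.034,.026,.019,.0148):
    manip.move_l((*box,z),max_speed=.06); F=np.array(manip.current_force())-F0; print(z,F.round(1))
    if np.linalg.norm(F)>15: break
print(manip.current_time())
img,X,_=wrist("wins")
E
```

```text
(array([-0.7, -0.4]), array([106.2,  72.4]), 89.7) (array([ 0.1, -0.3]), array([106.4,  73.7]), 89.9)
box [ 0.4962 -0.2832]
grip 36.520067659649236 [-1.96637939  0.9450664   7.78733331]
keep sign 0.9999937822237804
36.38652630037359 [ 0.27260609  0.06342448 -0.93867671]
0.075 [ 0.1 -0.  -0.1]
0.066 [ 0.2 -0.3  0.6]
0.058 [-0.7 -0.4 -0.3]
0.05 [-0.2 -0.1 -1.4]
0.042 [-0.3 -0.1 -0.1]
0.034 [ 0.   0.7 -0.4]
0.026 [-0.9 -0.5 -0.1]
0.019 [ 0.5 -0.4 -0.8]
0.0148 [ 0.5 -0.4  0.6]
17.8
```

```bash
python3 - <<'E'
from h import *
r=np.deg2rad;box=np.array([.4962,-.2832]);yb=r(-17.7)
manip.move_l((*box,.0138),max_speed=.03);print(manip.current_force())
manip.set_gripper(.56);manip.dwell(.2);manip.move_l((*box,.17),max_speed=.2)
img,X,_=wrist("wdone");m=near(X,box,.04,.04,.058)&(img.mean(2)>110);print("block",m.sum(),X[m].mean(0).round(4),rect(X[m]))
a=r(11.3);tray=np.array([.5053,.2836]);ty=np.array([-np.sin(a),np.cos(a)])
for k,(p,o) in enumerate((((.4735,-.0655),.035),((.489,.0725),-.035))):
    h=(*p,.17);T=best(h,a);manip.move_ptp(h,T);manip.set_gripper(.9)
    img,X,_=wrist(f"wr{k}");P=X[near(X,p,.04,.043,.058)];c,s,_=rect(P);print("round",c,s,P[:,2].mean())
    c=c/1000
    if abs(s-38).max()>4 or np.hypot(*(c-p))>.01: print("check");break
    manip.move_l((*c,.009),max_speed=.15);manip.set_gripper(0,40);w=manip.current_grip_width()*85
    manip.move_l((*c,.10),max_speed=.15);print("held",w,manip.current_grip_width()*85)
    q=tray+ty*o;manip.move_ptp((*q,.10),T);manip.move_l((*q,.03),max_speed=.1);manip.move_l((*q,.0155),max_speed=.03);print(manip.current_force())
    manip.set_gripper(.6);manip.dwell(.2);manip.move_l((*q,.12),max_speed=.2);print(manip.current_time())
p=(*tray,.24);manip.move_ptp(p,best(p,a))
img,X,_=wrist("wtray")
for o in (.035,-.035):
    P=X[near(X,tray+ty*o,.035,.045,.065)];print(rect(P),P[:,2].mean() if len(P) else 0)
P=X[near(X,tray,.12,.025,.04)];print("tray",rect(P));print(manip.current_time())
a=cv2.imread("pics/wdone.png");b=cv2.imread("pics/wtray.png");cv2.imwrite("pics/fin.png",cv2.resize(np.hstack([a,b]),(800,300)))
E
```

```text
[-2.33842933  3.50246454 10.18379461]
block 2097 [ 0.4955 -0.2832  0.0526] (array([ 499.6, -285. ]), array([39. , 67.9]), 72.7)
round [474.3 -67.2] [37.2 36.8] 0.05059675731182913
held 35.60658208295208 35.426061295400686
[-1.35578793 -1.6728079   5.87025686]
30.9667
round [489.2  74. ] [36.9 36.7] 0.050717339203126835
held 35.91987407831938 35.67407136884588
[-0.37918109  0.17393568  4.09872701]
39.525
(array([497. , 318.7]), array([36.3, 36.8]), 12.2) 0.05676198046368919
(array([511.6, 249.3]), array([36.8, 37.1]), 56.2) 0.05642643022995617
tray (array([505. , 282.7]), array([132.2, 161.6]), 11.3)
40.1417
```

View pics/fin.png

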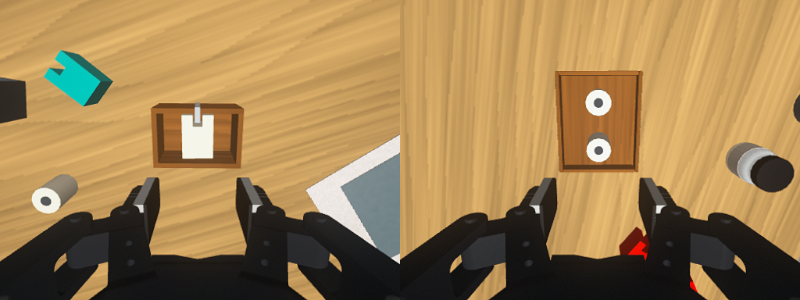

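The left half shows the block down in the box at (197,136), notch over the rib, top at 52.6 mm against 52 mm expected. The right half shows both rounds upright in the tray at (598,102) and (598,149), tops at 56.5 mm against 56 mm expected.

```bash
python3 -c "
from bench import manip
print(manip.sign_off())"
```

```text
the job is handed in; nothing more can be done
None
```

The job is handed in at about 40 s: the last images show the notched block on the narrow box's floor with its notch over the rib and both round props upright in the tray, but the judge's verdict was not reported back.

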